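Slide the jar and pill bottles into their bays

TASK

Tidy the ledge: slide the loose jar and the two loose pill bottles into the clear open-fronted organiser, each into the bay that already holds one of its own kind, until it is wholly inside the bay. Keep them on the ledge while you slide them, without lifting them or knocking any over; the two already in the bays may be nudged but must stay standing in their bays. Leave the denture cup, the toothbrush and the nail file where they are.

Things in the scene. Friction and masses are not known exactly. Their poses are not given: they have to be found in the camera images.
- organiser: fixed clear organiser, white edges, no floor or roof: two bays open at the front (-x of its frame, to the robot). Origin on the ledge, centre of footprint. Walls 4 mm thick, 45 mm high: outer walls at y = +-114 mm, divider at y = 0, from x = -90 (open front) to +90 mm, back wall at x = +92 mm. Bays 110 mm wide, 180 mm deep, centred on y = +-57 mm
- jar: squat round jar, clear glass with an aluminium lid, 60 mm diameter, 50 mm high, 130 g; origin at the centre of its underside, z up. Loose on the ledge in front of the organiser; to be sorted
- bottle_a: slim white plastic pill bottle with a ribbed twist cap, 36 mm diameter, 65 mm high, about 60 g; origin at the centre of its underside, z up. Loose on the ledge in front of the organiser; to be sorted
- bottle_b: slim white plastic pill bottle with a ribbed twist cap, 36 mm diameter, 65 mm high, about 60 g; origin at the centre of its underside, z up. The second loose one, same as bottle_a; to be sorted
- kept_jar: squat round jar, clear glass with an aluminium lid, 60 mm diameter, 50 mm high, 130 g; origin at the centre of its underside, z up. Already standing at the back of one bay: that bay is for jars
- kept_bottle: slim white plastic pill bottle with a ribbed twist cap, 36 mm diameter, 65 mm high, about 60 g; origin at the centre of its underside, z up. Already standing at the back of the other bay: that bay is for pill bottles
- denture_cup: lidded white denture cup, 90 mm across the lid, 78 mm high, standing on the ledge to the right; origin at the centre of its underside. Leave alone
- toothbrush: short green toothbrush, 150 mm long, lying along its x on the middle one of the tiers; origin on its underside, 75 mm from either end. Leave alone
- nail_file: steel nail file with a black grip, 140 mm long, lying along its x on the lowest of the tiers; origin on its underside, 65 mm from the tip. Leave alone
- tiers: fixed stack of three stepped clear acrylic tiers on the left, 220 mm along x and 225 mm along y, tops at 30, 70 and 110 mm rising towards +y, pots up to 185 mm high standing on the highest; origin on the ledge at the centre of its footprint. Obstacle
Mind the look-alikes: they are no part of the job. What is shaped like the bottle_b but black is not meant. Leave any turquoise look-alike of the bottle_a alone.

How it is judged:
At the end, for the whole second after the job is handed in: The loose jar stands in the same bay as the kept jar and both loose pill bottles stand in the other bay with the kept pill bottle, every one wholly behind the bay's open front edge (within 4 mm), upright (within 0.1 rad) on the ledge and at rest (((x of jar in the frame of organiser between -0.064 and 0.092 m and y of jar in the frame of organiser between 0 and 0.114 m and x of kept_jar in the frame of organiser between -0.064 and 0.092 m and y of kept_jar in the frame of organiser between 0 and 0.114 m and x of bottle_a in the frame of organiser between -0.076 and 0.092 m and y of bottle_a in the frame of organiser between -0.114 and 0 m and x of bottle_b in the frame of organiser between -0.076 and 0.092 m and y of bottle_b in the frame of organiser between -0.114 and 0 m and x of kept_bottle in the frame of organiser between -0.076 and 0.092 m and y of kept_bottle in the frame of organiser between -0.114 and 0 m) or (x of jar in the frame of organiser between -0.064 and 0.092 m and y of jar in the frame of organiser between -0.114 and 0 m and x of kept_jar in the frame of organiser between -0.064 and 0.092 m and y of kept_jar in the frame of organiser between -0.114 and 0 m and x of bottle_a in the frame of organiser between -0.076 and 0.092 m and y of bottle_a in the frame of organiser between 0 and 0.114 m and x of bottle_b in the frame of organiser between -0.076 and 0.092 m and y of bottle_b in the frame of organiser between 0 and 0.114 m and x of kept_bottle in the frame of organiser between -0.076 and 0.092 m and y of kept_bottle in the frame of organiser between 0 and 0.114 m)) and angle between each of jar, kept_jar, bottle_a, bottle_b, kept_bottle's own z axis and vertical below 0.1 rad and height (world z) of each of jar, kept_jar, bottle_a, bottle_b, kept_bottle below 0.006 m and linear speed of each of jar, kept_jar, bottle_a, bottle_b, kept_bottle below 0.02 m/s); the robot touches nothing.
It fails at once if a loose jar or pill bottle lifted off the ledge (over 15 mm) (height (world z) of any of jar, bottle_a, bottle_b above 0.015 m).
It fails at once if any jar or pill bottle tipped over (over 0.4 rad) (angle between any of jar, kept_jar, bottle_a, bottle_b, kept_bottle's own z axis and vertical above 0.4 rad).
It fails at once if the denture cup moved by more than 30 mm (distance of denture_cup from where it was at the start of the episode above 0.03 m).
It fails at once if the toothbrush moved by more than 30 mm (distance of toothbrush from where it was at the start of the episode above 0.03 m).
It fails at once if the nail file moved by more than 30 mm (distance of nail_file from where it was at the start of the episode above 0.03 m).
It also fails if it takes over 72 s, if anything falls off the work surface, if the arm or the gripper's body presses on something with over 40 N, if the wrist force passes 120 N, or if a joint passes its speed limit or range.

ROBOT

A 7-joint arm with a two-finger parallel gripper is mounted at the origin on the work surface. World frame = base frame: x ahead of the robot, y to its left, z up, the work surface at z = 0. Lengths are in m, angles in rad, forces in N, time in s.
With the tool pointing down it reaches from about 0.4 to 0.9 m from the base axis. Payload 5.5 kg.
Tool frame: the origin (TCP) lies between the finger pads; the fingertips stand nose_length ahead of it and the grasp point (between the pads) lies 6 mm ahead of it (nose_length is the distance from the TCP to the fingertips, in m); z points along the fingers, y is the line along which they close (so a half turn about z gives the same grasp; the last joint's range is limited). The gripper opens to 92 mm and grips with 3 to 60 N. Pads are 19 mm wide; open, the fingers measure 130 mm over their backs; the gripper's body (75 mm by 190 mm) begins 47 mm behind the grasp point.
Start: joints at [1.536, 0.501, -0.427, 1.55, 0.221, 1.138, -0.21], TCP at [0.191, -0.621, 0.252] pointing down, gripper open.
Joint ranges: [-2.88, 2.88], [-0.31, 2.03], [-1.54, 1.56], [0.2, 2.42], [-1.41, 4.55], [0.19, 2.02], [-2.57, 2.57]. Speed limits (rad/s): [2.57, 2.57, 3.14, 3.14, 3.14, 3.14, 3.14].

INTERFACE

Orientations are given as a 3x3 rotation matrix whose columns are the frame's x, y, z axes.
In Python, from workcell import get_state, snapshot, hand_in, look_for, nose_length gives the robot as it stands.
- The arm moves only by the shell command python3 -m handwheel 'ROWS' [OPENING] [FORCE]. ROWS is JSON, a list of rows, each an object with "travel": the shift along the tool's x, y, z each as a share of 0.3 m, from -1 to 1, a list of three; "turn": the turn, a rotation vector about the tool's x, y, z each as a share of 180 degrees, from -1 to 1, a list of three. In form: [{"travel": [dx, dy, dz], "turn": [wx, wy, wz]}, ...]. A call has 1 to 12 rows; each row is the pose to reach, as a shift and turn from the pose commanded when the call began, along the tool's axes at that moment, turning the shorter way round; what a row does not reach only later rows make up. A row lasts 1/8 s, in which the tool goes at most 62.5 mm and 10.7 degrees, less where a joint would pass 70% of its speed; a pose out of reach is approached as far as the arm can. A call with a number of a shift or a turn outside -1 to 1 is refused whole. A call with a gripper value outside its range is refused whole. OPENING is the closure, from -1 (fully open) to 1 (shut), set as the call begins (- or left out, the last holds). The fingers move at their own pace and stop on an object; FORCE is the grip in N (left out, the last holds). Time passes only in rows, so rows that repeat a pose let the fingers close. It gives the time, the measured TCP pose, the force, the opening and the grip force at its end, in the units of the state.
- get_state(): the state, without advancing time (a new reading comes with each control period).
- snapshot(name): name is "side" or "top"; returns a dict with "pixels" (400x640x3 uint8, red, green, blue), "intrinsics" (3x3 intrinsics, pixels), "rvec" (rotation vector, rad) and "tvec" (3), from world to camera coordinates, as OpenCV has them. Camera axes: x right, y down, z forward; pixel columns grow to the right and rows downward; lengths in m; the calibration is good to about 2 mm. A picture is of the moment at which its call begins. There is no depth.
- hand_in(): hands the job in; it is judged then, once.
Trained networks look in the newest picture that a camera, given by its name, has taken for a name from the list of things; names that differ only in an ending like _2 or _b are one class to them, and where a whole thing is asked for, a point or a joint stands for the part that bears it (a point fixed in the world has none). Each returns a list of dicts, best first, with "p" (0 to 1); they miss things now and then, are a little off and sometimes report something else, mostly with a low value. They report only what shows in the picture. A call takes as long as a camera call. They do not tell look-alikes from the thing itself.
- look_for(camera, thing): "xyz" ([x, y, z] in m, in world coordinates, good to about 4 mm: the middle of the surface that is visible of it).
The state is a dict: "time": time; "joint_positions": joint angles; "dq": joint speeds; "effort": joint torques, N m; "tool_pos": TCP position; "tcp_rot": TCP orientation; "contact_force": force on the tool from outside, world axes, zero at the start; "moment": the same for the moment, N m; "width": finger opening in m; "gripper_force": force on a finger pad.
Only numpy, scipy, OpenCV 4.12 (cv2) and the standard library are available. Lean on these libraries where they do the work, as an engineer would, in place of code of your own. Each camera call takes 0.05 s, during which the arm holds its last target. There are 200 camera calls.

## Working session

There is one attempt and no reset: what is moved stays moved. The work goes in short steps, Python scripts to look and compute and a shell command to move; the robot and the scene stay as the last step left them, time stands still between calls to the robot, and variables do not carry over. Pictures are saved under pics/ and viewed, at most 10 in all, crops included, and the job is handed in when it is done.

```bash
mkdir -p pics; python3 - <<'E'
from workcell import *
import cv2,numpy as np
print(nose_length if not callable(nose_length) else nose_length())
s=get_state();print(s['time'],s['tool_pos'],np.round(s['tcp_rot'],3).tolist(),s['width'])
for c in('side','top'):
    d=snapshot(c);cv2.imwrite(f'pics/{c}0.png',d['pixels'][:,:,::-1])
    for t in('jar','bottle_a','kept_jar','kept_bottle','organiser','denture_cup','toothbrush','nail_file','tiers'):
        print(c,t,[(np.round(r['xyz'],3).tolist(),round(r['p'],2)) for r in look_for(c,t)][:6])
E
```

```text
0.025
0.0 [ 0.19046849 -0.62080055  0.25066831] [[0.956, 0.293, -0.001], [0.293, -0.956, 0.002], [0.0, -0.002, -1.0]] 0.09192792310116424
side jar [([0.444, -0.167, 0.05], 0.72)]
side bottle_a [([0.461, 0.027, 0.053], 0.67), ([0.451, 0.217, 0.055], 0.67), ([0.524, 0.229, 0.048], 0.62), ([0.39, -0.017, 0.047], 0.52)]
side kept_jar [([0.708, 0.097, 0.048], 0.84)]
side kept_bottle []
side organiser [([0.684, 0.025, 0.028], 0.82), ([0.712, -0.025, 0.047], 0.49)]
side denture_cup [([0.553, -0.38, 0.072], 0.72), ([0.56, 0.376, 0.033], 0.51)]
side toothbrush [([0.572, 0.452, 0.077], 0.86)]
side nail_file [([0.558, 0.378, 0.033], 0.66)]
side tiers [([0.538, 0.486, 0.071], 0.68)]
top jar [([0.448, -0.178, 0.05], 0.8), ([0.575, 0.468, 0.072], 0.59)]
top bottle_a [([0.53, 0.22, 0.063], 0.59), ([0.461, 0.206, 0.068], 0.55), ([0.395, -0.023, 0.067], 0.5), ([0.467, 0.018, 0.062], 0.47)]
top kept_jar [([0.712, 0.088, 0.047], 0.95), ([0.46, 0.205, 0.07], 0.21)]
top kept_bottle [([0.714, -0.034, 0.062], 0.52)]
top organiser [([0.746, 0.018, 0.047], 0.83)]
top denture_cup [([0.554, -0.396, 0.068], 0.98)]
top toothbrush [([0.556, -0.395, 0.069], 0.63), ([0.58, 0.452, 0.075], 0.61)]
top nail_file [([0.558, 0.374, 0.033], 0.72)]
top tiers [([0.573, 0.467, 0.068], 0.66)]
```

View pics/top0.png

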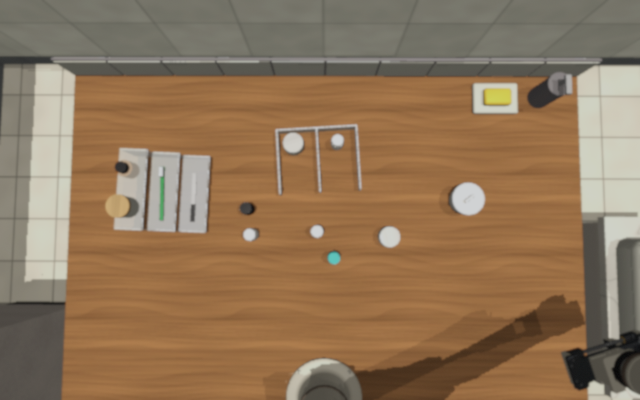

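View pics/side0.png

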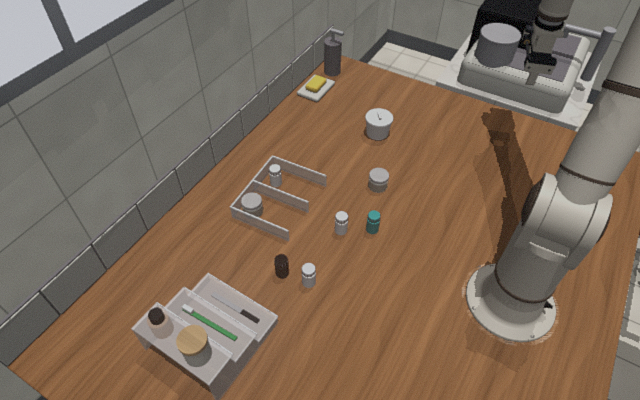

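Top view: the white pill bottles are at (250,235) and (317,232). Their look-alikes are black at (247,209) and turquoise at (334,258). The loose jar is at (390,237). The left bay holds the kept jar (292,143) and the right bay the kept bottle (338,141). The two white ones fit the description; I'll confirm that in a crop and measure.

```bash
cat > h.py <<'E'
import cv2,numpy as np
from workcell import *
def toplane(d,px,z):
    R=cv2.Rodrigues(np.array(d['rvec'],float))[0];K=np.array(d['intrinsics']);t=np.array(d['tvec'],float).ravel()
    c=-R.T@t;px=np.atleast_2d(np.array(px,float))
    r=(R.T@np.linalg.inv(K)@np.c_[px,np.ones(len(px))].T).T
    return c+r*((z-c[2])/r[:,2])[:,None]
def proj(d,P):
    return cv2.projectPoints(np.array(P,float),np.array(d['rvec'],float),np.array(d['tvec'],float),np.array(d['intrinsics'],float),None)[0][:,0]
E
python3 - <<'E'
from h import *
d=snapshot('top');np.set_printoptions(precision=4,suppress=True)
for n,p,z in [('a',(250,235),.065),('b',(317,232),.065),('jar',(390,237),.05),('kj',(292.5,143),.05),('kb',(338,141),.065),('black',(247,209),.065),('turq',(334,258),.065)]:
    print(n,toplane(d,p,z)[0])
print(toplane(d,[(280,192),(320,190.5),(360,188.5),(276.5,129),(357,125.5)],.045))
c=d['pixels'][110:270,230:410,::-1];cv2.imwrite('pics/crop.png',cv2.resize(c,None,fx=4,fy=3.75 if 0 else 3.7,interpolation=cv2.INTER_CUBIC))
E
```

```text
a [0.455 0.205 0.065]
b [0.4641 0.0192 0.065 ]
jar [ 0.451  -0.1851  0.05  ]
kj [0.7162 0.0902 0.05  ]
kb [ 0.7194 -0.0386  0.065 ]
black [0.5272 0.2144 0.065 ]
turq [ 0.3926 -0.028   0.065 ]
[[ 0.5767  0.1248  0.045 ]
 [ 0.5814  0.0115  0.045 ]
 [ 0.5875 -0.1018  0.045 ]
 [ 0.7575  0.1366  0.045 ]
 [ 0.7683 -0.0936  0.045 ]]
```

View pics/crop.png

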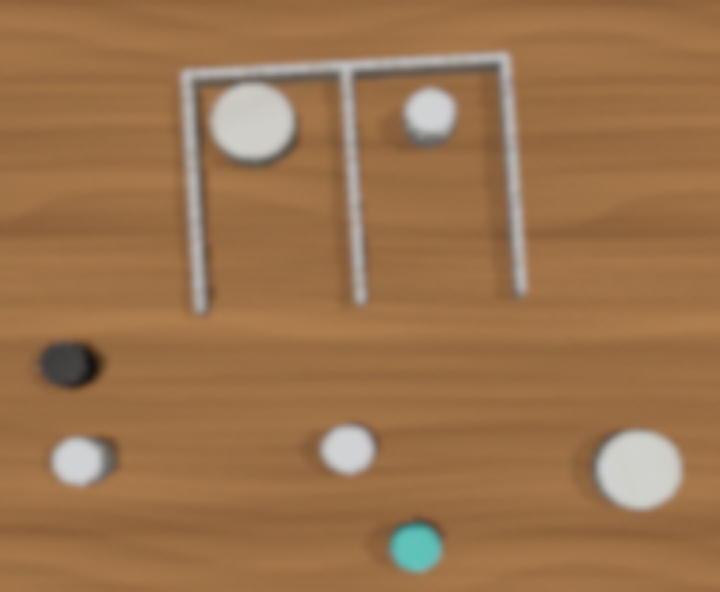

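The crop confirms it: the two white caps at (79,461) and (348,449) are the loose pill bottles. The black (68,364) and turquoise (416,547) ones are decoys. Jars go in the left (+y) bay and bottles in the right. The organiser centre is about (0.672, 0.017), yaw about 3.2°.

```bash
cat >> h.py <<'E'
from scipy.spatial.transform import Rotation as Ro
def go(*wps):
    s=get_state();R=np.array(s['tcp_rot']);p=np.array(s['tool_pos'])
    print('t',round(s['time'],2),'p',np.round(p,4),'yaw',round(np.degrees(np.arctan2(R[1,0],R[0,0])),2),'w',round(s['width'],4),'F',np.round(s['contact_force'],1))
    for x,y,z,yaw in wps:
        a=np.radians(yaw);T=np.array([[np.cos(a),np.sin(a),0],[np.sin(a),-np.cos(a),0],[0,0,-1]])
        print(np.round(R.T@(np.array([x,y,z])-p)/.3,4),np.round(Ro.from_matrix(R.T@T).as_rotvec()/np.pi,4))
def org(x,y,yaw=3.2,c=(.672,.017)):
    a=np.radians(yaw);return np.array(c)+[np.cos(a)*x-np.sin(a)*y,np.sin(a)*x+np.cos(a)*y]
E
python3 - <<'E'
from h import *
d=snapshot('side')
np.set_printoptions(precision=1,suppress=True)
P=[(.455,.205,.065),(.4641,.0192,.065),(.451,-.185,.05)]+[(*org(-.09,y),.045) for y in(.114,0,-.114)]
q=proj(d,P);print(q)
im=d['pixels'][:,:,::-1].copy();im=cv2.resize(im[130:310,210:410],None,fx=3,fy=3,interpolation=cv2.INTER_CUBIC)
for u in q: cv2.drawMarker(im,tuple(int(v) for v in (u-[210,130])*3),(0,0,255),0,10)
cv2.imwrite('pics/sidecheck.png',im)
go((.44,-.33,.25,3.2),(.464,-.1,.25,3.2),(.464,.019,.16,3.2))
E
```

```text
[[310.  267. ]
 [343.  215.1]
 [380.  173.7]
 [286.9 229.8]
 [307.1 201.2]
 [325.5 175.2]]
t 1.1 p [ 0.2 -0.6  0.3] yaw 17.07 w 0.0918 F [0.  0.8 0.8]
[ 1.1 -0.7  0. ] [-0.  -0.   0.1]
[ 1.4 -1.4  0. ] [-0.  -0.   0.1]
[ 1.5 -1.8  0.3] [-0.  -0.   0.1]
```

View pics/sidecheck.png

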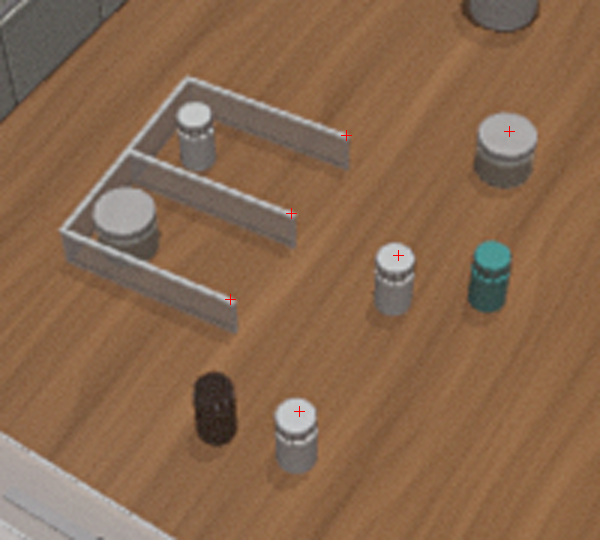

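The projected points fall on the bottle and jar tops and the front wall ends in the side view, within about 1 px. Now I move.

```bash
python3 -m handwheel '[{"travel":[0.5,-0.35,0],"turn":[0,0,0.077]},{"travel":[0.98,-0.65,0],"turn":[0,0,0.077]},{"travel":[0.98,-0.65,0],"turn":[0,0,0.077]},{"travel":[0.98,-0.65,0],"turn":[0,0,0.077]},{"travel":[0.98,-0.65,0],"turn":[0,0,0.077]},{"travel":[0.98,-0.65,0],"turn":[0,0,0.077]},{"travel":[0.98,-0.65,0],"turn":[0,0,0.077]},{"travel":[0.98,-0.65,0],"turn":[0,0,0.077]}]' -0.3 20
python3 - <<'E'
from h import *
np.set_printoptions(precision=4,suppress=True)
go((.464,-.1,.2,3.2),(.464,.019,.16,3.2))
E
```

```text
time: 2.1
tool_pos: [0.4141, -0.3494, 0.2517]
tcp_rot: [[0.998, 0.056, -0.0], [0.056, -0.998, -0.001], [-0.0, 0.001, -1.0]]
contact_force: [-0.6, 0.3, -0.1]
width: 0.0597
gripper_force: 0.0
t 2.1 p [ 0.4141 -0.3494  0.2517] yaw 3.18 w 0.0597 F [-0.6  0.3 -0.1]
[ 0.2123 -0.8209  0.1719] [ 0.0002  0.0002 -0.0001]
[ 0.2344 -1.217   0.3049] [ 0.0002  0.0002 -0.0001]
```

```bash
python3 -m handwheel '[{"travel":[0.235,-0.9,0.15],"turn":[0,0,0]},{"travel":[0.235,-0.9,0.15],"turn":[0,0,0]},{"travel":[0.235,-0.9,0.15],"turn":[0,0,0]},{"travel":[0.235,-0.9,0.15],"turn":[0,0,0]},{"travel":[0.235,-0.9,0.15],"turn":[0,0,0]},{"travel":[0.235,-0.9,0.15],"turn":[0,0,0]},{"travel":[0.235,-0.9,0.15],"turn":[0,0,0]}]'
python3 - <<'E'
from h import *
np.set_printoptions(precision=4,suppress=True)
go((.464,.019,.13,3.2),(.464,.019,.038,3.2))
E
```

```text
time: 2.98
tool_pos: [0.4697, -0.0774, 0.2067]
tcp_rot: [[0.999, 0.053, -0.0], [0.053, -0.999, -0.001], [-0.0, 0.001, -1.0]]
contact_force: [-0.8, -0.9, -0.5]
width: 0.0596
gripper_force: 0.0
t 2.98 p [ 0.4697 -0.0774  0.2067] yaw 3.03 w 0.0596 F [-0.8 -0.9 -0.5]
[-0.0019 -0.3222  0.2554] [ 0.0003  0.0001 -0.0009]
[-0.0018 -0.3225  0.562 ] [ 0.0003  0.0001 -0.0009]
```

```bash
python3 -m handwheel '[{"travel":[-0.002,-0.322,0.2],"turn":[0,0,0]},{"travel":[-0.002,-0.322,0.2],"turn":[0,0,0]},{"travel":[-0.002,-0.322,0.25],"turn":[0,0,0]},{"travel":[-0.002,-0.322,0.33],"turn":[0,0,0]},{"travel":[-0.002,-0.322,0.41],"turn":[0,0,0]},{"travel":[-0.002,-0.322,0.49],"turn":[0,0,0]},{"travel":[-0.002,-0.322,0.56],"turn":[0,0,0]},{"travel":[-0.002,-0.322,0.56],"turn":[0,0,0]}]'
python3 - <<'E'
from h import *
d=snapshot('side');im=cv2.resize(d['pixels'][110:310,210:450,::-1],None,fx=3,fy=3);cv2.imwrite('pics/s1.png',im)
go()
E
```

```text
time: 3.98
tool_pos: [0.4631, 0.0184, 0.0375]
tcp_rot: [[0.999, 0.052, -0.003], [0.052, -0.999, -0.001], [-0.003, 0.001, -1.0]]
contact_force: [-0.6, 0.6, -0.2]
width: 0.0597
gripper_force: 0.0
t 4.03 p [0.4638 0.019  0.0384] yaw 3.02 w 0.0594 F [-0.9  0.4 -0.1]
```

View pics/s1.png

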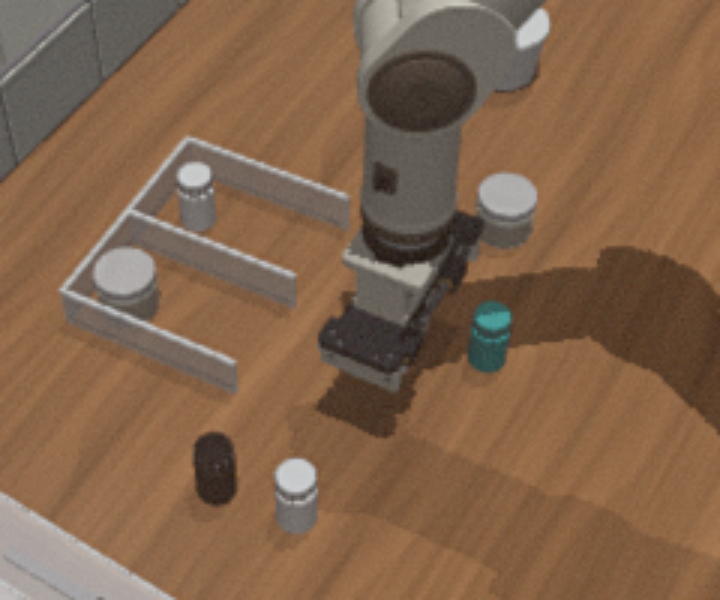

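The gripper straddles bottle_b and nothing else has moved. Closing.

```bash
python3 -m handwheel '[{"travel":[0,0,0],"turn":[0,0,0]},{"travel":[0,0,0],"turn":[0,0,0]},{"travel":[0,0,0],"turn":[0,0,0]},{"travel":[0,0,0],"turn":[0,0,0]},{"travel":[0,0,0],"turn":[0,0,0]},{"travel":[0,0,0],"turn":[0,0,0]}]' 1 15
python3 - <<'E'
from h import *
np.set_printoptions(precision=4,suppress=True)
go((*org(-.135,-.057),.038,3.2),(*org(-.003,-.057),.038,3.2))
E
```

```text
time: 4.78
tool_pos: [0.4644, 0.0211, 0.0394]
tcp_rot: [[0.998, 0.056, 0.001], [0.056, -0.998, -0.001], [0.001, 0.001, -1.0]]
contact_force: [-0.8, -1.2, 5.6]
width: 0.0356
gripper_force: 15.0
t 4.78 p [0.4644 0.0211 0.0394] yaw 3.21 w 0.0356 F [-0.8 -1.2  5.6]
[0.24   0.2421 0.005 ] [ 0.0002 -0.0003  0.    ]
[0.68   0.2422 0.0054] [ 0.0002 -0.0003  0.    ]
```

```bash
python3 -m handwheel '[{"travel":[0.04,0.04,0],"turn":[0,0,0]},{"travel":[0.09,0.09,0],"turn":[0,0,0]},{"travel":[0.14,0.14,0],"turn":[0,0,0]},{"travel":[0.19,0.19,0],"turn":[0,0,0]},{"travel":[0.22,0.242,0],"turn":[0,0,0]},{"travel":[0.24,0.242,0],"turn":[0,0,0]},{"travel":[0.24,0.242,0],"turn":[0,0,0]}]'
python3 - <<'E'
from h import *
np.set_printoptions(precision=4,suppress=True)
go((*org(-.003,-.057),.038,3.2))
E
```

```text
time: 5.65
tool_pos: [0.5381, -0.048, 0.0391]
tcp_rot: [[0.998, 0.055, -0.004], [0.055, -0.998, -0.002], [-0.004, 0.002, -1.0]]
contact_force: [-5.8, -2.0, 11.8]
width: 0.0358
gripper_force: 15.0
t 5.65 p [ 0.5381 -0.048   0.0391] yaw 3.18 w 0.0358 F [-5.8 -2.  11.8]
[ 0.4477 -0.0015  0.0018] [ 0.0005  0.0012 -0.0001]
```

```bash
python3 -m handwheel '[{"travel":[0.05,0,-0.003],"turn":[0,0,0]},{"travel":[0.1,0,-0.003],"turn":[0,0,0]},{"travel":[0.15,0,-0.003],"turn":[0,0,0]},{"travel":[0.2,0,-0.003],"turn":[0,0,0]},{"travel":[0.25,0,-0.003],"turn":[0,0,0]},{"travel":[0.3,0,-0.003],"turn":[0,0,0]},{"travel":[0.35,0,-0.003],"turn":[0,0,0]},{"travel":[0.4,0,-0.003],"turn":[0,0,0]},{"travel":[0.445,0,-0.003],"turn":[0,0,0]},{"travel":[0.445,0,-0.003],"turn":[0,0,0]}]'
python3 - <<'E'
from h import *
np.set_printoptions(precision=4,suppress=True)
go((*org(-.003,-.057),.038,3.2))
E
```

```text
time: 6.9
tool_pos: [0.6744, -0.0392, 0.0393]
tcp_rot: [[0.998, 0.056, 0.001], [0.056, -0.998, 0.001], [0.001, -0.001, -1.0]]
contact_force: [0.6, 0.7, -0.7]
width: 0.0354
gripper_force: 15.0
t 6.9 p [ 0.6744 -0.0392  0.0393] yaw 3.21 w 0.0354 F [ 0.6  0.7 -0.7]
[-0.0077  0.0025  0.0043] [-0.0002 -0.0004  0.    ]
```

```bash
python3 -m handwheel '[{"travel":[0,0,0.001],"turn":[0,0,0]},{"travel":[0,0,0.001],"turn":[0,0,0]},{"travel":[0,0,0.001],"turn":[0,0,0]},{"travel":[0,0,0.001],"turn":[0,0,0]},{"travel":[0,0,-0.05],"turn":[0,0,0]},{"travel":[0,0,-0.15],"turn":[0,0,0]},{"travel":[0,0,-0.3],"turn":[0,0,0]},{"travel":[0,0,-0.42],"turn":[0,0,0]},{"travel":[0,0,-0.42],"turn":[0,0,0]}]' -0.13
python3 - <<'E'
from h import *
np.set_printoptions(precision=4,suppress=True)
go((.455,.205,.16,3.2),(.455,.205,.16,-11.3),(.455,.205,.038,-11.3))
E
```

```text
time: 8.02
tool_pos: [0.6759, -0.0393, 0.171]
tcp_rot: [[0.998, 0.056, 0.008], [0.056, -0.998, -0.0], [0.008, 0.001, -1.0]]
contact_force: [0.5, -0.7, -0.1]
width: 0.0516
gripper_force: 0.0
t 8.03 p [ 0.6759 -0.0393  0.171 ] yaw 3.21 w 0.0516 F [ 0.5 -0.7 -0.1]
[-0.69   -0.8544  0.0302] [ 0.0003 -0.0026  0.    ]
[-0.69   -0.8544  0.0302] [-0.0001 -0.0026  0.0806]
[-0.6934 -0.8547  0.4368] [-0.0001 -0.0026  0.0806]
```

```bash
python3 -m handwheel '[{"travel":[-0.69,-0.854,0],"turn":[0,0,0]},{"travel":[-0.69,-0.854,0],"turn":[0,0,0]},{"travel":[-0.69,-0.854,0],"turn":[0,0,0]},{"travel":[-0.69,-0.854,0],"turn":[0,0,0]},{"travel":[-0.69,-0.854,0],"turn":[0,0,0]},{"travel":[-0.69,-0.854,0],"turn":[0,0,0]},{"travel":[-0.69,-0.854,0],"turn":[0,0,0]},{"travel":[-0.69,-0.854,0],"turn":[0,0,0]}]' -0.3
python3 - <<'E'
from h import *
np.set_printoptions(precision=4,suppress=True)
d=snapshot('top');im=cv2.resize(d['pixels'][110:270,230:410,::-1],None,fx=4,fy=3.7);cv2.imwrite('pics/t2.png',im)
go((.455,.205,.039,3.2))
E
```

```text
time: 9.02
tool_pos: [0.4535, 0.2028, 0.1655]
tcp_rot: [[0.999, 0.053, 0.0], [0.053, -0.999, -0.001], [0.0, 0.001, -1.0]]
contact_force: [-0.1, 0.4, 0.6]
width: 0.0599
gripper_force: 0.0
t 9.07 p [0.4536 0.2027 0.1654] yaw 3.01 w 0.0598 F [ 0.1 -0.6  0.2]
[ 0.0051 -0.0077  0.4214] [ 0.0002 -0.     -0.001 ]
```

View pics/t2.png

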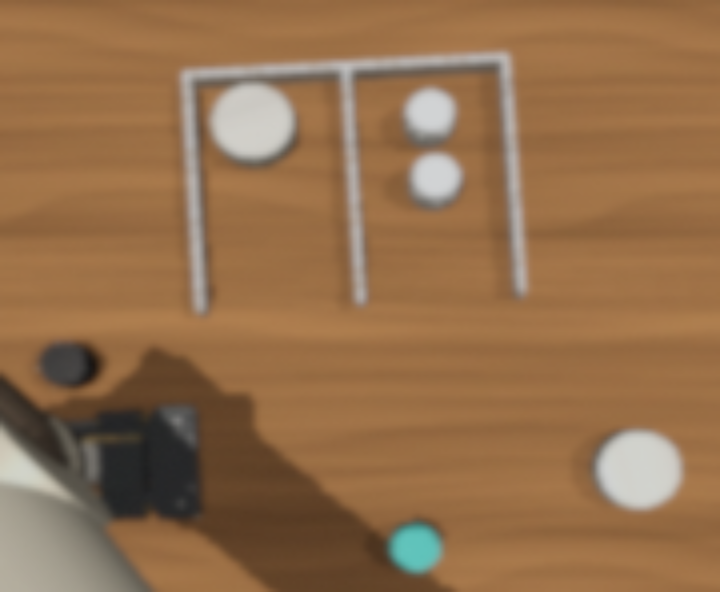

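Bottle_b at crop (436,179) stands just in front of the kept bottle (430,113), inside the right bay, and the decoys haven't moved. Next I lower over the other bottle and grip it.

```bash
python3 -m handwheel '[{"travel":[0.005,-0.008,0.08],"turn":[0,0,0]},{"travel":[0.005,-0.008,0.17],"turn":[0,0,0]},{"travel":[0.005,-0.008,0.26],"turn":[0,0,0]},{"travel":[0.005,-0.008,0.34],"turn":[0,0,0]},{"travel":[0.005,-0.008,0.42],"turn":[0,0,0]},{"travel":[0.005,-0.008,0.42],"turn":[0,0,0]}]'
python3 -m handwheel '[{"travel":[0,0,0],"turn":[0,0,0]},{"travel":[0,0,0],"turn":[0,0,0]},{"travel":[0,0,0],"turn":[0,0,0]},{"travel":[0,0,0],"turn":[0,0,0]},{"travel":[0,0,0],"turn":[0,0,0]},{"travel":[0,0,0],"turn":[0,0,0]}]' 1 15
python3 - <<'E'
from h import *
np.set_printoptions(precision=4,suppress=True)
go((.455,.17,.039,3.2),(*org(-.145,-.057),.038,3.2),(*org(-.05,-.057),.038,3.2))
E
```

```text
time: 9.82
tool_pos: [0.4531, 0.2049, 0.0379]
tcp_rot: [[0.999, 0.053, -0.004], [0.053, -0.999, -0.002], [-0.004, 0.002, -1.0]]
contact_force: [-0.1, -0.8, 0.6]
width: 0.0594
gripper_force: 0.0
time: 10.58
tool_pos: [0.4543, 0.2072, 0.0405]
tcp_rot: [[0.998, 0.056, 0.002], [0.056, -0.998, 0.0], [0.002, -0.0, -1.0]]
contact_force: [-0.3, -0.4, 6.5]
width: 0.0358
gripper_force: 15.0
t 10.57 p [0.4543 0.2072 0.0405] yaw 3.2 w 0.0358 F [-0.3 -0.4  6.5]
[-0.0046  0.124   0.005 ] [-0.     -0.0006  0.    ]
[0.2057 0.8636 0.0086] [-0.     -0.0006  0.    ]
[0.5224 0.8636 0.0092] [-0.     -0.0006  0.    ]
```

```bash
python3 -m handwheel '[{"travel":[0.01,0.06,-0.002],"turn":[0,0,0]},{"travel":[0.03,0.14,-0.002],"turn":[0,0,0]},{"travel":[0.05,0.22,-0.002],"turn":[0,0,0]},{"travel":[0.07,0.3,-0.002],"turn":[0,0,0]},{"travel":[0.09,0.38,-0.002],"turn":[0,0,0]},{"travel":[0.11,0.46,-0.002],"turn":[0,0,0]},{"travel":[0.13,0.54,-0.002],"turn":[0,0,0]},{"travel":[0.15,0.62,-0.002],"turn":[0,0,0]},{"travel":[0.17,0.7,-0.002],"turn":[0,0,0]},{"travel":[0.19,0.78,-0.002],"turn":[0,0,0]},{"travel":[0.205,0.86,-0.002],"turn":[0,0,0]},{"travel":[0.205,0.864,-0.002],"turn":[0,0,0]}]'
python3 - <<'E'
from h import *
np.set_printoptions(precision=4,suppress=True)
go((*org(-.05,-.057),.039,3.2))
E
```

```text
time: 12.08
tool_pos: [0.5302, -0.0506, 0.0406]
tcp_rot: [[0.999, 0.053, 0.001], [0.053, -0.999, -0.001], [0.001, 0.001, -1.0]]
contact_force: [0.7, -2.7, 2.5]
width: 0.0355
gripper_force: 15.0
t 12.07 p [ 0.5302 -0.0506  0.0406] yaw 3.01 w 0.0355 F [ 0.7 -2.7  2.5]
[ 0.3178 -0.0095  0.0056] [ 0.0004 -0.0004 -0.001 ]
```

```bash
python3 -m handwheel '[{"travel":[0.05,-0.006,-0.001],"turn":[0,0,0]},{"travel":[0.1,-0.006,-0.001],"turn":[0,0,0]},{"travel":[0.15,-0.006,-0.001],"turn":[0,0,0]},{"travel":[0.2,-0.006,-0.001],"turn":[0,0,0]},{"travel":[0.25,-0.006,-0.001],"turn":[0,0,0]},{"travel":[0.29,-0.006,-0.001],"turn":[0,0,0]},{"travel":[0.315,-0.006,-0.001],"turn":[0,0,0]},{"travel":[0.315,-0.006,-0.001],"turn":[0,0,0]}]'
python3 -m handwheel '[{"travel":[0,0,0.001],"turn":[0,0,0]},{"travel":[0,0,0.001],"turn":[0,0,0]},{"travel":[0,0,0.001],"turn":[0,0,0]},{"travel":[0,0,0.001],"turn":[0,0,0]},{"travel":[0,0,-0.05],"turn":[0,0,0]},{"travel":[0,0,-0.15],"turn":[0,0,0]},{"travel":[0,0,-0.3],"turn":[0,0,0]},{"travel":[0,0,-0.42],"turn":[0,0,0]},{"travel":[0,0,-0.42],"turn":[0,0,0]}]' -0.13
python3 - <<'E'
from h import *
np.set_printoptions(precision=4,suppress=True)
go((.450,-.183,.16,3.2),(.450,-.183,.16,93.2),(.450,-.183,.16,-86.8));print(get_state()['joint_positions'])
E
```

```text
time: 13.08
tool_pos: [0.6242, -0.041, 0.0404]
tcp_rot: [[0.998, 0.056, 0.001], [0.056, -0.998, 0.0], [0.001, -0.0, -1.0]]
contact_force: [0.1, 0.2, 0.1]
width: 0.0357
gripper_force: 15.0
time: 14.2
tool_pos: [0.6263, -0.041, 0.1713]
tcp_rot: [[0.998, 0.056, 0.008], [0.056, -0.998, -0.001], [0.008, 0.001, -1.0]]
contact_force: [0.5, 0.7, -0.7]
width: 0.0518
gripper_force: 0.0
t 14.2 p [ 0.6263 -0.041   0.1713] yaw 3.21 w 0.0518 F [ 0.5  0.7 -0.7]
[-0.6136  0.4397  0.0335] [ 0.0004 -0.0024  0.    ]
[-0.6136  0.4397  0.0335] [ 0.0022 -0.0016 -0.5   ]
[-0.6136  0.4397  0.0335] [-0.0016 -0.0022  0.5   ]
[ 0.4923  0.5945 -0.6502  1.6808  0.4162  1.0002 -1.8164]
```

```bash
python3 -m handwheel '[{"travel":[-0.15,0.11,0],"turn":[0,0,0.05]},{"travel":[-0.3,0.22,0],"turn":[0,0,0.11]},{"travel":[-0.45,0.33,0],"turn":[0,0,0.17]},{"travel":[-0.614,0.44,0],"turn":[0,0,0.23]},{"travel":[-0.614,0.44,0],"turn":[0,0,0.29]},{"travel":[-0.614,0.44,0],"turn":[0,0,0.35]},{"travel":[-0.614,0.44,0],"turn":[0,0,0.41]},{"travel":[-0.614,0.44,0],"turn":[0,0,0.46]},{"travel":[-0.614,0.44,0],"turn":[0,0,0.5]},{"travel":[-0.614,0.44,0],"turn":[0,0,0.5]},{"travel":[-0.614,0.44,0],"turn":[0,0,0.5]}]' -1
python3 - <<'E'
from h import *
np.set_printoptions(precision=4,suppress=True)
go((.450,-.184,.029,-86.8));print(get_state()['joint_positions'])
d=snapshot('top');im=cv2.resize(d['pixels'][110:270,230:410,::-1],None,fx=4,fy=3.7);cv2.imwrite('pics/t3.png',im)
E
```

```text
time: 15.58
tool_pos: [0.4476, -0.1821, 0.1667]
tcp_rot: [[0.06, -0.998, -0.0], [-0.998, -0.06, -0.002], [0.002, 0.001, -1.0]]
contact_force: [0.2, 0.3, -0.1]
width: 0.0922
gripper_force: 0.0
t 15.57 p [ 0.4476 -0.1821  0.1667] yaw -86.57 w 0.0922 F [ 0.2  0.3 -0.1]
[ 0.0061 -0.0079  0.4589] [ 0.0002 -0.0006  0.0013]
[-0.0761  0.31    0.4743  2.0628 -0.191   0.8102 -2.5706]
```

View pics/t3.png

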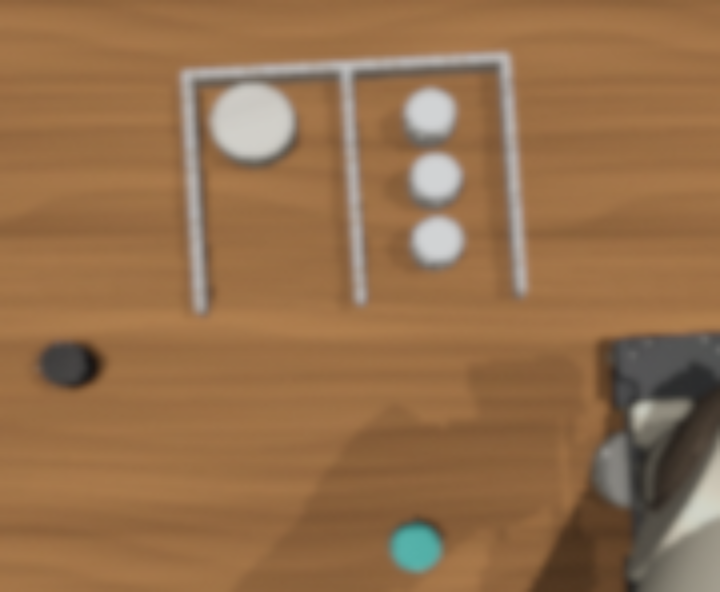

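All three bottles now stand in the right bay at crop (430,113), (436,179) and (437,241). Joint 7 sits at its limit, so I turn back the other way for the jar's half-turn-equivalent grasp.

```bash
python3 -m handwheel '[{"travel":[0,0,0],"turn":[0,0,-0.05]},{"travel":[0,0,0],"turn":[0,0,-0.1]},{"travel":[0,0,0],"turn":[0,0,-0.15]},{"travel":[0,0,0],"turn":[0,0,-0.2]},{"travel":[0,0,0],"turn":[0,0,-0.25]},{"travel":[0,0,0],"turn":[0,0,-0.3]},{"travel":[0,0,0],"turn":[0,0,-0.35]},{"travel":[0,0,0],"turn":[0,0,-0.4]},{"travel":[0,0,0],"turn":[0,0,-0.45]},{"travel":[0,0,0],"turn":[0,0,-0.5]}]'
python3 -m handwheel '[{"travel":[0,0,0],"turn":[0,0,-0.05]},{"travel":[0,0,0],"turn":[0,0,-0.1]},{"travel":[0,0,0],"turn":[0,0,-0.15]},{"travel":[0,0,0],"turn":[0,0,-0.2]},{"travel":[0,0,0],"turn":[0,0,-0.25]},{"travel":[0,0,0],"turn":[0,0,-0.3]},{"travel":[0,0,0],"turn":[0,0,-0.35]},{"travel":[0,0,0],"turn":[0,0,-0.4]},{"travel":[0,0,0],"turn":[0,0,-0.45]},{"travel":[0,0,0],"turn":[0,0,-0.5]},{"travel":[0,0,0],"turn":[0,0,-0.5]},{"travel":[0,0,0],"turn":[0,0,-0.5]}]'
python3 - <<'E'
from h import *
np.set_printoptions(precision=4,suppress=True)
go((.450,-.184,.032,93.2));print(get_state()['joint_positions'])
E
```

```text
time: 16.88
tool_pos: [0.4466, -0.1836, 0.1664]
tcp_rot: [[0.998, 0.062, -0.0], [0.062, -0.998, 0.001], [0.0, -0.001, -1.0]]
contact_force: [-0.1, 0.2, -0.7]
width: 0.092
gripper_force: 0.0
time: 18.38
tool_pos: [0.4468, -0.1839, 0.1666]
tcp_rot: [[-0.052, 0.999, 0.0], [0.999, 0.052, 0.001], [0.0, 0.0, -1.0]]
contact_force: [-0.2, -0.1, 0.3]
width: 0.0917
gripper_force: 0.0
t 18.38 p [ 0.4468 -0.1839  0.1666] yaw 93.0 w 0.0917 F [-0.2 -0.1  0.3]
[-0.0011  0.0104  0.4487] [ 0.0001 -0.0002 -0.0011]
[ 0.4409  0.2902 -0.1219  2.0462  0.0473  0.8075  0.3436]
```

```bash
python3 -m handwheel '[{"travel":[0,0.01,0.09],"turn":[0,0,-0.001]},{"travel":[0,0.01,0.18],"turn":[0,0,-0.001]},{"travel":[0,0.01,0.27],"turn":[0,0,-0.001]},{"travel":[0,0.01,0.36],"turn":[0,0,-0.001]},{"travel":[0,0.01,0.445],"turn":[0,0,-0.001]},{"travel":[0,0.01,0.445],"turn":[0,0,-0.001]}]'
python3 -m handwheel '[{"travel":[0,0,0],"turn":[0,0,0]},{"travel":[0,0,0],"turn":[0,0,0]},{"travel":[0,0,0],"turn":[0,0,0]},{"travel":[0,0,0],"turn":[0,0,0]},{"travel":[0,0,0],"turn":[0,0,0]},{"travel":[0,0,0],"turn":[0,0,0]},{"travel":[0,0,0],"turn":[0,0,0]}]' 1 20
python3 - <<'E'
from h import *
np.set_printoptions(precision=4,suppress=True)
go((.480,-.12,.032,93.2),(.485,.06,.033,93.2),(*org(-.05,.057),.033,93.2))
E
```

```text
time: 19.12
tool_pos: [0.4486, -0.1825, 0.0316]
tcp_rot: [[-0.058, 0.998, -0.004], [0.998, 0.058, 0.002], [0.002, -0.003, -1.0]]
contact_force: [0.1, -0.1, 1.0]
width: 0.092
gripper_force: 0.0
time: 20.0
tool_pos: [0.451, -0.1835, 0.0338]
tcp_rot: [[-0.059, 0.998, 0.002], [0.998, 0.059, -0.001], [-0.001, 0.002, -1.0]]
contact_force: [0.2, 0.4, 7.0]
width: 0.0592
gripper_force: 20.0
t 20.0 p [ 0.451  -0.1835  0.0338] yaw 93.38 w 0.0592 F [0.2 0.4 7. ]
[0.2056 0.1089 0.0061] [0.0006 0.0002 0.001 ]
[0.8036 0.1609 0.0024] [0.0006 0.0002 0.001 ]
[0.8142 0.6087 0.0031] [0.0006 0.0002 0.001 ]
```

```bash
python3 -m handwheel '[{"travel":[0.06,0.04,-0.002],"turn":[0,0,0]},{"travel":[0.14,0.08,-0.002],"turn":[0,0,0]},{"travel":[0.22,0.12,-0.002],"turn":[0,0,0]},{"travel":[0.3,0.16,-0.002],"turn":[0,0,0]},{"travel":[0.38,0.16,-0.002],"turn":[0,0,0]},{"travel":[0.46,0.16,-0.002],"turn":[0,0,0]},{"travel":[0.54,0.16,-0.002],"turn":[0,0,0]},{"travel":[0.62,0.16,-0.002],"turn":[0,0,0]},{"travel":[0.7,0.16,-0.002],"turn":[0,0,0]},{"travel":[0.77,0.16,-0.002],"turn":[0,0,0]},{"travel":[0.815,0.16,-0.002],"turn":[0,0,0]},{"travel":[0.815,0.16,-0.002],"turn":[0,0,0]}]'
python3 - <<'E'
from h import *
np.set_printoptions(precision=4,suppress=True)
go((*org(-.05,.057),.033,93.2));print(get_state()['joint_positions'])
d=snapshot('top');im=cv2.resize(d['pixels'][110:270,230:410,::-1],None,fx=4,fy=3.7);cv2.imwrite('pics/t4.png',im)
E
```

```text
time: 21.5
tool_pos: [0.4836, 0.0653, 0.0338]
tcp_rot: [[-0.061, 0.998, 0.0], [0.998, 0.061, 0.001], [0.001, 0.0, -1.0]]
contact_force: [-0.6, 3.5, 4.4]
width: 0.0593
gripper_force: 20.0
t 21.5 p [0.4836 0.0653 0.0338] yaw 93.51 w 0.0593 F [-0.6  3.5  4.4]
[-0.0084  0.4512  0.0029] [ 0.0001 -0.0004  0.0017]
[-0.1196  0.5323 -0.0825  2.0953  0.0827  0.5164 -0.2014]
```

```bash
python3 -m handwheel '[{"travel":[-0.004,0.05,-0.001],"turn":[0,0,0]},{"travel":[-0.006,0.1,-0.001],"turn":[0,0,0]},{"travel":[-0.006,0.15,-0.001],"turn":[0,0,0]},{"travel":[-0.006,0.2,-0.001],"turn":[0,0,0]},{"travel":[-0.006,0.25,-0.001],"turn":[0,0,0]},{"travel":[-0.006,0.3,-0.001],"turn":[0,0,0]},{"travel":[-0.006,0.35,-0.001],"turn":[0,0,0]},{"travel":[-0.006,0.4,-0.001],"turn":[0,0,0]},{"travel":[-0.006,0.435,-0.001],"turn":[0,0,0]},{"travel":[-0.006,0.45,-0.001],"turn":[0,0,0]},{"travel":[-0.006,0.45,-0.001],"turn":[0,0,0]}]'
python3 - <<'E'
from h import *
np.set_printoptions(precision=4,suppress=True)
go((*org(-.05,.057),.033,93.2))
E
```

```text
time: 22.92
tool_pos: [0.6161, 0.0682, 0.0336]
tcp_rot: [[-0.058, 0.998, -0.006], [0.998, 0.058, -0.001], [-0.001, -0.006, -1.0]]
contact_force: [-6.4, -0.0, 8.8]
width: 0.0589
gripper_force: 20.0
t 22.93 p [0.6161 0.0682 0.0336] yaw 93.3 w 0.0589 F [-6.4 -0.   8.8]
[0.0093 0.0099 0.0018] [-0.0018  0.0003  0.0006]
```

```bash
python3 -m handwheel '[{"travel":[0,0,0],"turn":[0,0,0]},{"travel":[0,0,0],"turn":[0,0,0]},{"travel":[0,0,0],"turn":[0,0,0]},{"travel":[0,0,0],"turn":[0,0,0]},{"travel":[0,0,-0.04],"turn":[0,0,0]},{"travel":[0,0,-0.14],"turn":[0,0,0]},{"travel":[0,0,-0.3],"turn":[0,0,0]},{"travel":[0,0,-0.5],"turn":[0,0,0]},{"travel":[0,0,-0.5],"turn":[0,0,0]}]' -0.565
python3 -m handwheel '[{"travel":[0,-0.2,0],"turn":[0,0,0]},{"travel":[0,-0.4,0],"turn":[0,0,0]},{"travel":[0,-0.6,0],"turn":[0,0,0]},{"travel":[-0.2,-0.6,0],"turn":[0,0,0]},{"travel":[-0.4,-0.6,0],"turn":[0,0,0]},{"travel":[-0.6,-0.6,0],"turn":[0,0,0]},{"travel":[-0.8,-0.6,0],"turn":[0,0,0]},{"travel":[-1,-0.6,0],"turn":[0,0,0]},{"travel":[-1,-0.6,0],"turn":[0,0,0]},{"travel":[-1,-0.6,0],"turn":[0,0,0]}]'
python3 - <<'E'
from h import *
np.set_printoptions(precision=4,suppress=True)
go();d=snapshot('top');im=cv2.resize(d['pixels'][110:270,230:410,::-1],None,fx=4,fy=3.7,interpolation=cv2.INTER_CUBIC)
s=snapshot('side');i2=cv2.resize(s['pixels'][140:310,220:400,::-1],None,fx=3,fy=3);cv2.imwrite('pics/t5.png',im);cv2.imwrite('pics/s5.png',i2)
E
```

```text
time: 24.05
tool_pos: [0.6227, 0.0706, 0.1911]
tcp_rot: [[-0.059, 0.998, 0.012], [0.998, 0.059, 0.002], [0.001, 0.012, -1.0]]
contact_force: [-0.3, 0.9, -0.6]
width: 0.0718
gripper_force: 0.0
time: 25.3
tool_pos: [0.456, -0.2397, 0.1835]
tcp_rot: [[-0.059, 0.998, -0.001], [0.998, 0.059, 0.001], [0.001, -0.001, -1.0]]
contact_force: [0.6, -0.4, -0.2]
width: 0.0716
gripper_force: 0.0
t 25.3 p [ 0.456  -0.2397  0.1835] yaw 93.36 w 0.0716 F [ 0.6 -0.4 -0.2]
```

View pics/t5.png

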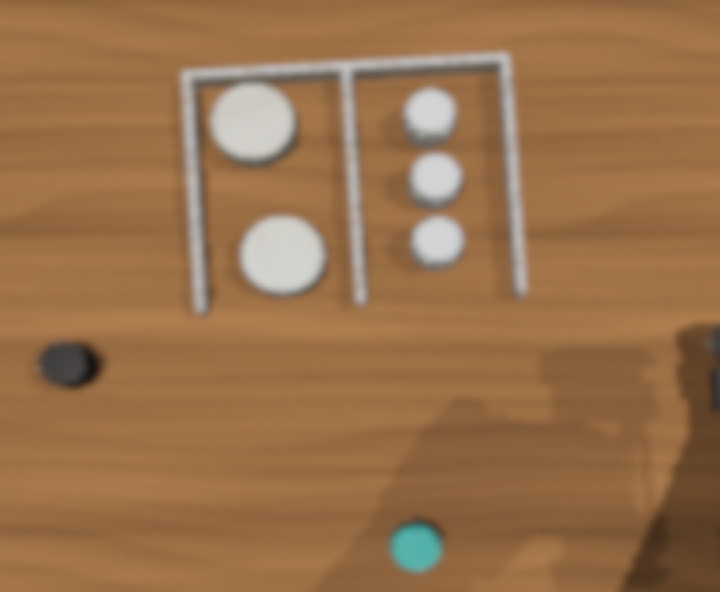

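View pics/s5.png

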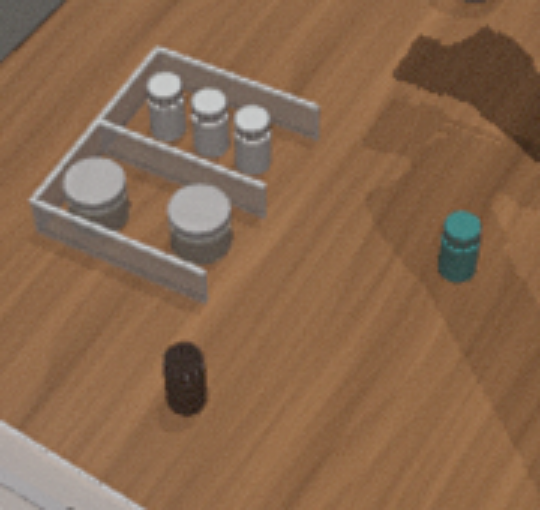

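Both jars are in the left bay, with the loose one at crop (282,254). The three bottles stand in the right bay and the decoys are untouched. One quick numeric check, then I hand in if it clears.

```bash
python3 - <<'E'
from h import *
d=snapshot('top');a=np.radians(3.2);M=np.array([[np.cos(a),np.sin(a)],[-np.sin(a),np.cos(a)]])
r=[M@(toplane(d,p,z)[0][:2]-[.672,.017]) for p,z in[((300.5,178.6),.05),((339.25,175.1),.065),((339,158.4),.065)]]
print(np.round(r,4))
if r[0][0]>-.06 and r[1][0]>-.07: print(hand_in())
E
```

```text
[[-0.0546  0.0529]
 [-0.0522 -0.0564]
 [-0.0052 -0.0583]]
the job is handed in; nothing more can be done
None
```

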